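Switch the bench supply over with a screwdriver

TASK

Switch the bench supply over: take the orange flat screwdriver from the rack and, with its blade down in the slot, turn the green-ringed selector about a quarter turn clockwise until its white pointer points at the red dot. Turn it with the screwdriver only, not with the fingers, and leave the yellow-ringed selector and everything else where it is. Then hang the screwdriver back upright in the empty notch of the rack, flange resting on the prongs near the closed end, and let go.

Things in the scene. Friction and masses are not known exactly. Their poses are not given: they have to be found in the camera images.
- flat_driver: Flat screwdriver, loose, about 90 g, hanging upright in a rack notch at any yaw. Origin: centre of the underside of its black flange (30 mm across, 6 mm thick), which rests on the prongs; z up the shaft, x along the blade's width. Above: orange handle, 22 x 22 mm square, flats parallel and square to the blade, top 78 mm above the origin; grip it 25 to 60 mm above. Below: shaft 8 mm thick.
- flat_driver_tip (a point): Centre of the end of the screwdriver's blade, on its axis 72 mm below flat_driver's origin, same axes. The blade is 14 mm wide (x), 3 mm thick (y; the last 2 mm only 2 mm thick) and 22 mm long.
- cross_driver: Cross-tip screwdriver of the same size with a blue handle, hanging in the other notch. To be left alone. Axes and origin as for the flat one.
- rack: Fixed white rack, two U-notches 100 mm apart, open towards the rack's -x. Origin on the table below the line of the seat points. Steel prongs, tops at 100 mm, 8 mm thick. Behind the notches a white upright of the same height, 210 mm wide, x 18 to 30 mm; foot plate 10 mm thick, x -35 to 65 mm. Nothing is higher than the prongs, except the tools.
- rack_notch_left (a point): Seat point of the notch on the rack's +y side: shaft axis at the prongs' top face, where the flange's underside rests. Axes of the rack. Notch 16 mm wide, closed 8 mm beyond (+x), open end 30 mm before (-x). The 14 mm blade may catch if lifted straight up: lift a little, slide out at the open end; return with the flange just above the prongs, then lower.
- rack_notch_right (a point): The same for the notch on the rack's -y side.
- supply: Fixed blue-grey bench supply, a plain box 180 (x) x 260 (y) x 85 mm high. Origin under its centre, z up. The two selectors sit on its lid, centres 120 mm apart along its y; which one is on which side varies.
- green_base: Fixed round bezel of the selector to be turned, on the supply's lid: green ring 72 mm across, 4 mm high, black face with a small grey dot on its -x side (joint value 0) and a larger red dot on its +y side (the target, joint 1.57). Origin: centre of its underside. It carries the selector head.
- green_sel (a joint): Angle of the green-ringed selector (rad): grows clockwise seen from above; 0 with the white pointer at the grey dot, 1.57 at the red dot; end stops at -0.4 and 2.0. Friction (0.06 N m) holds it where it is left. The blade has about 0.12 rad of play each way in the slot: the head lags behind it by that much.
- green_slot (a point): Centre of the slot's bottom in the green-ringed selector, 92.5 mm above the table. The head is a metal disc 32 mm across, its top 7 mm above this point; the straight slot runs right across it, 4.6 mm wide, 7 mm deep, mouth chamfered out to 11 mm in its upper half. Turns with the head: x along the slot, white pointer at its -x end, z up.
- yellow_sel (a joint): Angle of the other, yellow-ringed selector, built alike. To be left as it is.
- yellow_pointer (a point): End of the white pointer of the yellow-ringed selector, 24 mm from its centre.
- spray_bottle: White spray bottle with blue head, 76 mm across, 192 mm tall, to one side of the work. Leave alone. Origin under its centre.
- tube_block: Black block with small capped tubes, 70 x 130 mm, 72 mm high, to one side of the work. Leave alone. Origin under its centre.
- dish: Low round glass dish, 88 mm across, 14 mm high, beyond the work. Leave alone. Origin under its centre.
There are look-alikes about, which are no part of the job. What is shaped like the flat_driver but pink is not meant.

How it is judged:
On the way, in this order (a step that is already met when the one before it is completed fails the run):
1. the screwdriver's blade is down in the slot of the green-ringed selector, not yet turned (angle under 0.6): blade end within 3.5 mm of the slot's bottom in height and within 8 mm of its centre (z of flat_driver_tip in the frame of green_slot below 0.0035 m and horizontal distance between flat_driver_tip and green_slot below 0.008 m and value of joint green_sel below 0.6 rad), for 0.1 s.
2. the selector points at the red dot (1.57 within 0.2 rad) with the blade still in the slot (z of flat_driver_tip in the frame of green_slot below 0.0045 m and horizontal distance between flat_driver_tip and green_slot below 0.01 m and value of joint green_sel between 1.371 and 1.771 rad), for 0.1 s.
At the end, for the whole second after the job is handed in: The green-ringed selector's pointer is at the red dot (1.57 within 0.2 rad); the flat screwdriver hangs at rest upright (within 0.1 rad) in a rack notch, its flange on the prongs (height within 3 to 4 mm) and its axis at most 20 mm before the seat point towards the notch's opening (value of joint green_sel between 1.371 and 1.771 rad and angle between flat_driver's own z axis and vertical below 0.1 rad and linear speed of flat_driver below 0.02 m/s and ((z of flat_driver in the frame of rack_notch_left between -0.003 and 0.004 m and x of flat_driver in the frame of rack_notch_left between -0.02 and 0.008 m and y of flat_driver in the frame of rack_notch_left between -0.007 and 0.007 m) or (z of flat_driver in the frame of rack_notch_right between -0.003 and 0.004 m and x of flat_driver in the frame of rack_notch_right between -0.02 and 0.008 m and y of flat_driver in the frame of rack_notch_right between -0.007 and 0.007 m))); the robot touches nothing.
It fails at once if the gripper or arm touches the green-ringed selector or its bezel (over 2 N) (contact force between any of the fingers, the arm and green_base above 2 N).
It fails at once if the yellow-ringed selector is turned (pointer end moved over 4 mm) (distance of yellow_pointer from where it was at the start of the episode above 0.004 m).
It fails at once if the blue screwdriver is shifted over 15 mm (distance of cross_driver from where it was at the start of the episode above 0.015 m).
It fails at once if spray bottle, tube block or dish is shifted over 20 mm (distance of any of spray_bottle, tube_block, dish from where it was at the start of the episode above 0.02 m).
It also fails if it takes over 61 s, if anything falls off the work surface, if the arm or the gripper's body presses on something with over 40 N, if the wrist force passes 120 N, or if a joint passes its speed limit or range.

ROBOT

A 6-joint arm with a two-finger parallel gripper is mounted at the origin on the work surface. World frame = base frame: x ahead of the robot, y to its left, z up, the work surface at z = 0. Lengths are in m, angles in rad, forces in N, time in s.
With the tool pointing down it reaches from about 0.35 to 0.775 m from the base axis. Payload 5.5 kg.
Tool frame: the origin (TCP) lies midway between the tips of the shut fingers; the grasp point (between the pads) lies 19 mm behind it; z points along the fingers, y is the direction in which the jaws open and shut (so a half turn about z gives the same grasp; the last joint's range is limited). The gripper opens to 85 mm and grips with 20 to 120 N. Pads are 22 mm wide; open, the fingers measure 114 mm over their backs; the gripper's body (76 mm by 85 mm) begins 54 mm behind the grasp point. The pads swing forward as they close: fully open they stand 13 mm farther back than shut.
Start: joints at [-1.381, 0.313, 0.046, 1.304, 0, 1.431], TCP at [0.186, -0.544, 0.231] pointing down, gripper open.
Joint ranges: [-2.76, 2.76], [-0.86, 1.69], [-1.03, 1.26], [-2.2, 2.34], [-1.47, 1.5], [-3.14, 3.14]. Speed limits (rad/s): [2.57, 2.57, 3.14, 3.14, 3.14, 3.14].

INTERFACE

Orientations are given as a unit quaternion [x, y, z, w].
In Python, from plant import r, vision, workorder, nets gives the robot as it stands.
- The arm moves only by the tool drive_tool, never from a script. Its argument "plan" is text: rows parted by semicolons, each of 4 numbers parted by spaces: the shift along the world's x, y, z in units of 30 mm (1.0 is 30 mm), then the turn about the world's z in units of 6 degrees (1.0 is 6 degrees). In form: x y z yaw; .... A call has 1 to 10 rows; each row is the pose to reach, as a shift and turn from the pose commanded when the call began; what a row does not reach only later rows make up. A row lasts 1/8 s, in which the tool goes at most 62.5 mm and 10.7 degrees, less where a joint would pass 70% of its speed; a pose out of reach is approached as far as the arm can. A call with a gripper value outside its range is refused whole. "gripper" is the opening, from 0 (shut) to 1 (fully open), set as the call begins (left out, the last holds). The fingers move at their own pace and stop on an object; "squeeze" is the grip in N (left out, the last holds). Time passes only in rows, so rows that repeat a pose let the fingers close. It gives the time, the measured TCP pose, the force and the opening at its end, in the units of the state.
- r.get_state(): the state, without advancing time (a new reading comes with each control period).
- vision.snapshot(name): name is "scene" or "top" or "wrist"; returns the picture (400x640x3 uint8, red, green, blue); there is no depth.
- vision.get_calibration(name): a dict with "fx", "fy", "cx", "cy" (pixels), "k1" (the pictures are not rectified: a ray, as slopes to the right and down, at radius r is drawn at 1 + k1 r^2 times it, then the intrinsics apply), "R" (3x3) and "t" (3): a world point X has camera coordinates R X + t. Camera axes: x right, y down, z forward; pixel columns grow to the right and rows downward; lengths in m; the calibration is good to about 2 mm. A picture is of the moment at which its call begins: read the wrist's pose just before it. get_calibration takes no time and is no camera call; for the wrist camera it gives the pose at the moment of the call.
- workorder.close_job(): hands the job in, once; it reports no verdict.
Trained networks look in the newest picture that a camera, given by its name, has taken for a name from the list of things; names that differ only in an ending like _2 or _b are one class to them, and where a whole thing is asked for, a point or a joint stands for the part that bears it (a point fixed in the world has none). Each returns a list of dicts, best first, with "score" (0 to 1); they miss things now and then, are a little off and sometimes report something else, mostly with a low value. They report only what shows in the picture. A call takes as long as a camera call. They do not tell look-alikes from the thing itself.
- nets.recognise(camera, name): "bbox" ([left, top, right, bottom] in pixels, round what is visible of it).
- nets.outline_of(camera, name): "region" (400x640 bool, what is visible of it) and "bbox" ([left, top, right, bottom] in pixels, round what is visible of it).
- nets.tip_of(camera, name): "xy" ([column, row] in pixels: a listed point, or the origin of a listed thing).
The state is a dict: "time_s": time; "joint_positions": joint angles; "dq": joint speeds; "effort": joint torques, N m; "position": TCP position; "ee_rot": TCP orientation; "wrist_force": force on the tool from outside, world axes, zero at the start; "torque": the same for the moment, N m; "grip_width": opening from 0.0 (shut) to 1.0 (fully open).
Only numpy, scipy, OpenCV 4.12 (cv2) and the standard library are available. Lean on these libraries where they do the work, as an engineer would, in place of code of your own. Each camera call takes 0.05 s, during which the arm holds its last target.

## Working session

There is one attempt and no reset: what is moved stays moved. The work goes in short steps, Python scripts to look and compute and a tool call to move; the robot and the scene stay as the last step left them, time stands still between calls to the robot, and variables do not carry over. Pictures are saved under pics/ and viewed, and the job is handed in when it is done.

Besides the shell and the picture viewer there is one more tool, called after ">>>" by a JSON object that holds its "name" and its "arguments". drive_tool: Moves the arm, as the interface text tells. Its arguments: {"type":"object","properties":{"plan":{"type":"string"},"gripper":{"type":"number"},"squeeze":{"type":"number"}},"required":["plan"]}

```bash
mkdir -p pics; ls; python3 - <<'E'
from plant import r, vision, workorder, nets
import cv2
for n in ["scene","top","wrist"]:
    im=vision.snapshot(n); cv2.imwrite(f"pics/{n}0.png",im[:,:,::-1])
    c=vision.get_calibration(n); print(n,c)
    for t in ["flat_driver","green_base","green_slot","rack_notch_left","rack_notch_right","cross_driver","flat_driver_tip","rack","supply"]:
        try: 
            d=nets.tip_of(n,t); print(t,[(x['xy'],round(x['score'],2)) for x in d[:4]])
        except Exception as e: print(t,e)
print(r.get_state())
E
```

```text
pics
scene {'fx': 459.36352567253806, 'fy': 459.36352567253806, 'cx': 317.9381465580516, 'cy': 198.64427842824165, 'k1': -0.038736016670851775, 'R': array([[-0.23034448,  0.97292841, -0.01875455],
       [ 0.7338299 ,  0.16101505, -0.65997563],
       [-0.63908928, -0.16578439, -0.75105288]]), 't': array([ 0.13270067, -0.39619758,  1.68547399])}
flat_driver [([302.2, 160.4], 0.69), ([268.6, 174.2], 0.53)]
green_base [([415.5, 197.2], 0.89)]
green_slot [([417.9, 191.5], 0.65)]
rack_notch_left [([269.0, 175.9], 0.6)]
rack_notch_right [([232.0, 167.8], 0.84)]
cross_driver [([231.1, 168.7], 0.71)]
flat_driver_tip [([302.7, 175.3], 0.49)]
rack [([254.1, 194.9], 0.96)]
supply []
top {'fx': 404.2646303569703, 'fy': 404.2646303569703, 'cx': 318.0513051846058, 'cy': 201.58317506196093, 'k1': 0.0032251410229770694, 'R': array([[-0.01983931, -0.99980001, -0.00251857],
       [-0.99718881,  0.01996942, -0.07221985],
       [ 0.0722557 ,  0.00107869, -0.99738556]]), 't': array([0.01541789, 0.62798284, 1.27013451])}
flat_driver [([368.4, 218.3], 0.65), ([342.0, 248.2], 0.53), ([368.8, 220.5], 0.35
[... 863 characters left out ...]
[]
rack []
supply []
{'time_s': 1.5, 'joint_positions': array([-1.38058715e+00,  3.13196580e-01,  4.60984689e-02,  1.30360514e+00,
       -3.69860476e-05,  1.43120749e+00]), 'dq': array([ 0.00134064, -0.00015845,  0.00203796,  0.00085584, -0.00041718,
       -0.0002382 ]), 'effort': array([-2.54096921e-05, -4.80462456e+01,  2.98806435e+01,  3.54887925e-04,
       -1.08911202e-04,  2.47978214e-06]), 'position': array([ 0.18620813, -0.54405255,  0.2313245 ]), 'ee_rot': array([ 9.86434937e-01,  1.64152711e-01, -1.73093190e-05,  4.69920071e-05]), 'wrist_force': array([0.28997055, 0.12116211, 1.04095331]), 'torque': array([ 0.00180169, -0.00797594,  0.00497035]), 'grip_width': 0.9999696096812001}
```

View pics/scene0.png

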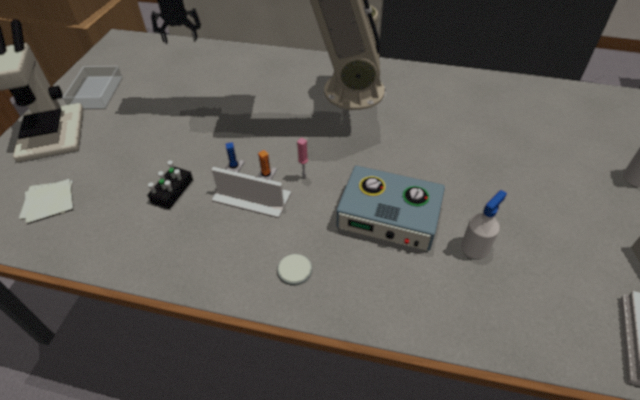

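View pics/top0.png

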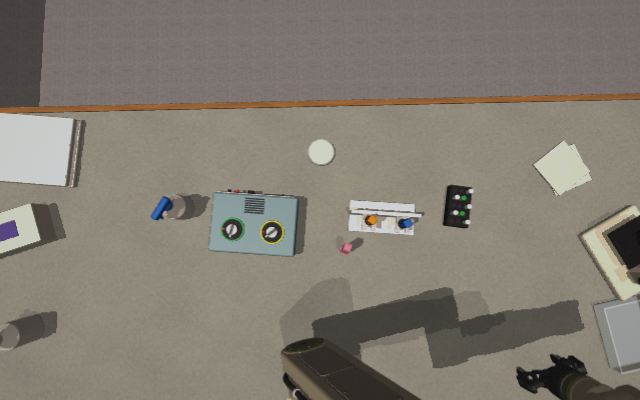

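View pics/wrist0.png

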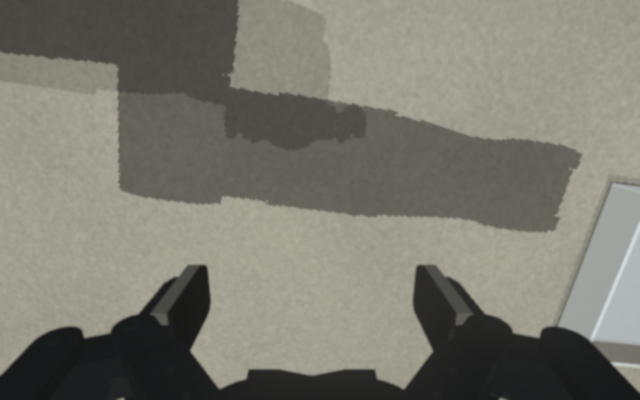

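```bash
cat > h.py <<'E'
from plant import r, vision, workorder, nets
import numpy as np, cv2
from scipy.spatial.transform import Rotation as Ro
def K(c): return np.array([[c['fx'],0,c['cx']],[0,c['fy'],c['cy']],[0,0,1.]])
def ray(c,uv):
    d=np.array([c['k1'],0,0,0,0.])
    p=cv2.undistortPoints(np.array([[uv]],float),K(c),d).ravel()
    R=np.array(c['R']);t=np.array(c['t'])
    return -R.T@t, R.T@np.array([p[0],p[1],1.])
def atz(c,uv,z):
    o,d=ray(c,uv); return o+d*(z-o[2])/d[2]
def proj(c,X):
    R=np.array(c['R']);t=np.array(c['t'])
    return cv2.projectPoints(np.atleast_2d(np.array(X,float)),cv2.Rodrigues(R)[0],t,K(c),np.array([c['k1'],0,0,0,0.]))[0].reshape(-1,2)
def pose(p=True):
    s=r.get_state(); R=Ro.from_quat(s['ee_rot']).as_matrix()
    y=R[:,1]; 
    if p: print('t',round(s['time_s'],2),'tcp',s['position'].round(4),'yawY',round(np.degrees(np.arctan2(y[1],y[0])),2),'z',R[:,2].round(4),'F',s['wrist_force'].round(2),'g',round(s['grip_width'],3),'q6',s['joint_positions'].round(2))
    return s
def snap(n,f):
    c=vision.get_calibration(n); im=vision.snapshot(n); cv2.imwrite(f"pics/{f}.png",im[:,:,::-1]); return c,im
E
python3 - <<'E'
from h import *
T=vision.get_calibration('top');S=vision.get_calibration('scene')
print('orange top', atz(T,(371,219),.178), 'scene',atz(S,(265,152),.178))
print('green',atz(T,(232,229.5),.095),atz(S,(417,193),.095))
print('yellow',atz(T,(272,232),.095),atz(S,(373,184),.095))
print('blue',atz(T,(405,223),.178), 'notchL',atz(T,(369.8,217.7),.1),atz(S,(269,175.9),.1),'R',atz(T,(399.7,222.8),.1),atz(S,(232,167.8),.1))
print('pink top',atz(T,(346,250),.178),atz(S,(303,140),.178),)
print('supply corners',[atz(T,p,.085)[:2].round(3) for p in [(213,193),(298,196),(296,256),(209,250)]])
print('upright',[atz(T,p,.1)[:2].round(3) for p in [(349,202),(414,206)]])
E
```

```text
orange top [ 0.56500536 -0.1446898   0.178     ] scene [ 0.56315987 -0.14376329  0.178     ]
green [0.544016   0.26301473 0.095     ] [0.54652128 0.26590433 0.095     ]
yellow [0.5341317  0.14290834 0.095     ] [0.53904897 0.1465765  0.095     ]
blue [ 0.551924  -0.2395062  0.178    ] notchL [ 0.57104966 -0.15126419  0.1       ] [ 0.57447102 -0.13715371  0.1       ] R [ 0.55401683 -0.24025468  0.1       ] [ 0.56623497 -0.24878773  0.1       ]
pink top [ 0.48003771 -0.07249279  0.178     ] [ 0.49591186 -0.05717152  0.178     ]
supply corners [array([0.656, 0.323]), array([0.642, 0.064]), array([0.461, 0.073]), array([0.484, 0.335])]
upright [array([ 0.619, -0.09 ]), array([ 0.604, -0.285])]
```

>>> {"name": "drive_tool", "arguments": {"plan": "1.5 1.5 2.5 1.5; 3 3 3 3; 4.5 4.5 3 4.5; 6 6 3 6; 7.5 7.5 3 7.5; 9 9 3 9; 10.5 10.3 3 10.5; 11.7 11.3 3 11.4; 12.5 11.8 3 11.8; 12.5 11.8 3 11.8", "gripper": 1.0}}

```text
time_s: 2.75
position: [0.5632, -0.1878, 0.3204]
ee_rot: [0.707, 0.707, 0.0, -0.0]
wrist_force: [-0.8, -0.7, -0.6]
grip_width: 1.001
```

```bash
python3 - <<'E'
from h import *
s=pose(); c,im=snap('wrist','w1'); print(-np.array(c['R']).T@c['t'])
for t in ["flat_driver","rack_notch_left","rack_notch_right","rack"]:
    d=nets.tip_of('wrist',t); print(t,[(x['xy'],round(x['score'],2)) for x in d[:4]])
E
```

```text
t 2.75 tcp [ 0.5632 -0.1878  0.3204] yawY -0.03 z [-3.e-04  6.e-04 -1.e+00] F [-0.8  -0.71 -0.57] g 1.001 q6 [-0.46  0.35  0.31  1.53  0.    1.11]
[ 0.56412322 -0.11558172  0.46330283]
flat_driver [([315.2, 135.7], 0.71), ([263.7, 96.3], 0.62)]
rack_notch_left [([313.0, 140.4], 0.81)]
rack_notch_right [([308.9, 227.4], 0.85)]
rack [([308.6, 166.4], 0.96), ([314.6, 139.3], 0.57)]
```

View pics/w1.png

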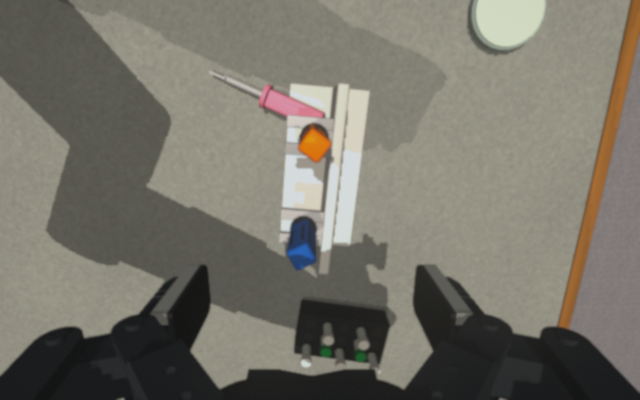

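```bash
python3 - <<'E'
from h import *
c,im=snap('top','t2'); c,im2=snap('scene','s2')
cv2.imwrite('pics/z2.png',np.vstack([cv2.resize(im[150:300,280:480],(800,600))[:300:,:,::-1][:300],cv2.resize(im2[110:230,190:350],(400,300))[:,:,::-1].repeat(2,axis=1)]))
a=cv2.imread('pics/top0.png')[150:300,280:480];b=cv2.imread('pics/scene0.png')[110:230,190:350]
A=im[150:300,280:480,::-1];B=im2[110:230,190:350,::-1]
f=lambda x:cv2.resize(x,(400,300),interpolation=cv2.INTER_CUBIC)
cv2.imwrite('pics/z2.png',np.vstack([np.hstack([f(a),f(A)]),np.hstack([f(b),f(B)])]))
E
```

```text
(no output)
```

View pics/z2.png

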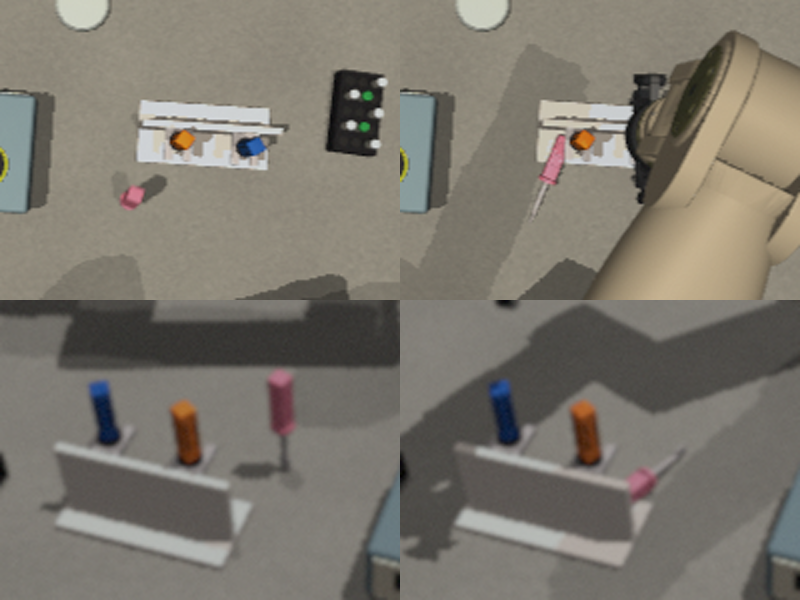

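```bash
python3 - <<'E'
from h import *
im=cv2.imread('pics/w1.png'); cv2.imwrite('pics/w1z.png',cv2.resize(im[75:275,200:400],(600,600),interpolation=cv2.INTER_CUBIC))
E
```

```text
(no output)
```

View pics/w1z.png

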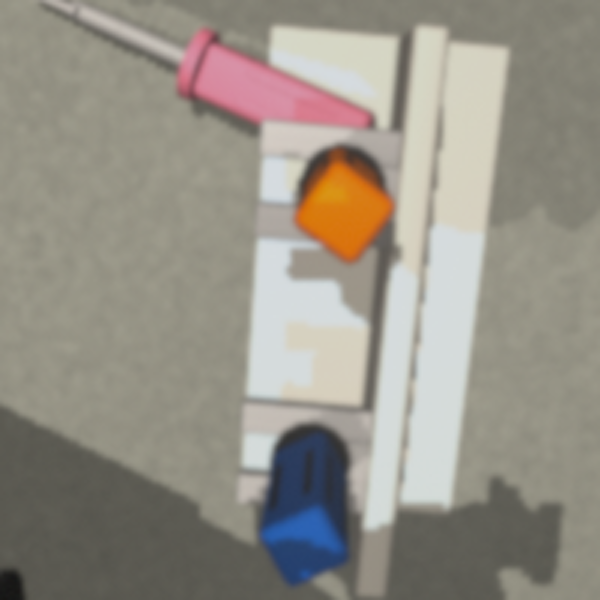

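```bash
python3 - <<'E'
from h import *
im=cv2.imread('pics/w1.png')
# use calibration now (arm still)
c=vision.get_calibration('wrist')
hsv=cv2.cvtColor(im,cv2.COLOR_BGR2HSV)
m=((hsv[...,0]>5)&(hsv[...,0]<22)&(hsv[...,1]>190)&(hsv[...,2]>120)).astype(np.uint8)
m[:,:280]=0;m[:,350:]=0;m[:110]=0;m[185:]=0
ct=max(cv2.findContours(m,cv2.RETR_EXTERNAL,cv2.CHAIN_APPROX_NONE)[0],key=cv2.contourArea)[:,0,:]
print(len(ct),ct.min(0),ct.max(0))
P=np.array([atz(c,p,.178)[:2] for p in ct.astype(float)])
# project on directions: for angle a, extents along n; choose lower edges (world -y)
hull=cv2.convexHull((P*1e4).astype(np.float32)).ravel().reshape(-1,2)/1e4
print(hull.round(4).tolist())
print(cv2.minAreaRect((P*1e3).astype(np.float32)))
for p in [(315,145.3)]: print(atz(c,p,.178))
print('pixel/flange check', 'notchL',atz(c,(313,140.4),.1),'R',atz(c,(308.9,227.4),.1))
g=lambda x,y:atz(c,(200+x/3,75+y/3),.1)[:2].round(4)
# prong corners left notch: left prong ends
print('prongs Lnotch front: ',g(263,122),g(260,155),g(258,203),g(256,238),'R',g(245,404),g(244,436),g(241,470),g(238,500),'upright front',g(413,28),g(358,590))
print('pink',[atz(c,(200+x/3,75+y/3),.03)[:2].round(3) for x,y in [(375,118),(365,130),(190,98),(210,30),(45,0)]])
E
```

```text
77 [299 127] [329 160]
[[0.5620999932289124, -0.1370999962091446], [0.557200014591217, -0.14180000126361847], [0.5555999875068665, -0.14419999718666077], [0.5522000193595886, -0.15060000121593475], [0.5512999892234802, -0.15309999883174896], [0.5521000027656555, -0.15469999611377716], [0.5536999702453613, -0.15629999339580536], [0.5602999925613403, -0.16130000352859497], [0.5626999735832214, -0.16300000250339508], [0.5644000172615051, -0.1639000028371811], [0.5659999847412109, -0.1639000028371811], [0.5669000148773193, -0.1639000028371811], [0.5709999799728394, -0.1589999943971634], [0.5734999775886536, -0.15569999814033508], [0.5751000046730042, -0.15330000221729279], [0.5759000182151794, -0.15160000324249268], [0.5759000182151794, -0.15080000460147858], [0.5759000182151794, -0.15000000596046448], [0.5759000182151794, -0.14920000731945038], [0.5741999745368958, -0.1467999964952469], [0.5702000260353088, -0.14270000159740448], [0.5669000148773193, -0.14030000567436218]]
((563.7186279296875, -150.910888671875), (20.80648422241211, 21.30707550048828), 52.97705078125)
[ 0.56444826 -0.15179047  0.178     ]
pixel/flange check notchL [ 0.56314808 -0.15572234  0.1       ] R [ 0.55790341 -0.2514252   0.1       ]
prongs Lnotch front:  [ 0.5376 -0.1306] [ 0.5363 -0.1416] [ 0.5351 -0.1578] [ 0.5341 -0.1699] R [ 0.5282 -0.2305] [ 0.5275 -0.2429] [ 0.5259 -0.2562] [ 0.5244 -0.2682] upright front [ 0.588  -0.1008] [ 0.5694 -0.306 ]
pink [array([ 0.578, -0.132]), array([ 0.574, -0.136]), array([ 0.504, -0.123]), array([ 0.513, -0.097]), array([ 0.449, -0.086])]
```

>>> {"name": "drive_tool", "arguments": {"plan": "0 0.4 -1 1.7; 0 0.8 -2 3.4; 0 1.2 -2.8 5.1; 0 1.2 -2.8 6.8; 0 1.2 -2.8 8.2; 0 1.2 -2.8 8.83; 0 1.2 -2.8 8.83; 0 1.2 -2.8 8.83", "gripper": 0.7}}

```text
time_s: 4.1
position: [0.561, -0.1545, 0.2375]
ee_rot: [0.321, 0.947, 0.0, 0.0]
wrist_force: [-1.1, 0.3, -0.1]
grip_width: 0.699
```

```bash
python3 - <<'E'
from h import *
s=pose(); c,im=snap('wrist','w2')
X=[.5637,-.1515,.178]; print(proj(c,X))
a=np.radians(53);R=np.array([[np.cos(a),-np.sin(a)],[np.sin(a),np.cos(a)]])
P=[list(np.array(X[:2])+R@np.array(q)*.011)+[.178] for q in [(1,1),(1,-1),(-1,-1),(-1,1)]]
i=im[:,:,::-1].copy(); cv2.polylines(i,[proj(c,P).round().astype(int)],True,(0,255,0),1); cv2.imwrite('pics/w2.png',i)
E
```

```text
t 4.1 tcp [ 0.561  -0.1545  0.2375] yawY 52.56 z [ 4.e-04 -1.e-04 -1.e+00] F [-1.13  0.28 -0.08] g 0.699 q6 [-0.41  0.32  0.08  1.32  0.    0.25]
[[317.2005915  224.88725759]]
```

View pics/w2.png

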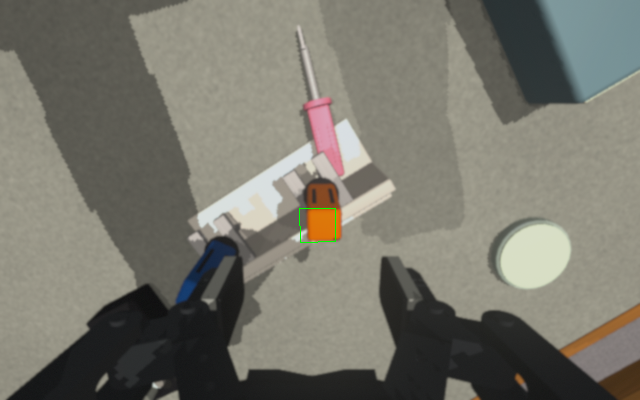

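```bash
python3 - <<'E'
from h import *
c=vision.get_calibration('wrist')
im=cv2.imread('pics/w2.png')
print(atz(c,(323.5,223),.178), proj(c,[[.561,-.1545,.2375],[.561,-.1545,.178]]))
print([proj(c,[x]) for x in ([.5637,-.1515,.106],)])
z=cv2.resize(im[150:270,240:400],(800,600),interpolation=cv2.INTER_CUBIC);cv2.imwrite('pics/w2z.png',z)
E
```

```text
[ 0.56512583 -0.1475584   0.178     ] [[310.24839594 268.41716867]
 [310.47876815 224.45843315]]
[array([[315.56857022, 195.28859909]])]
```

View pics/w2z.png

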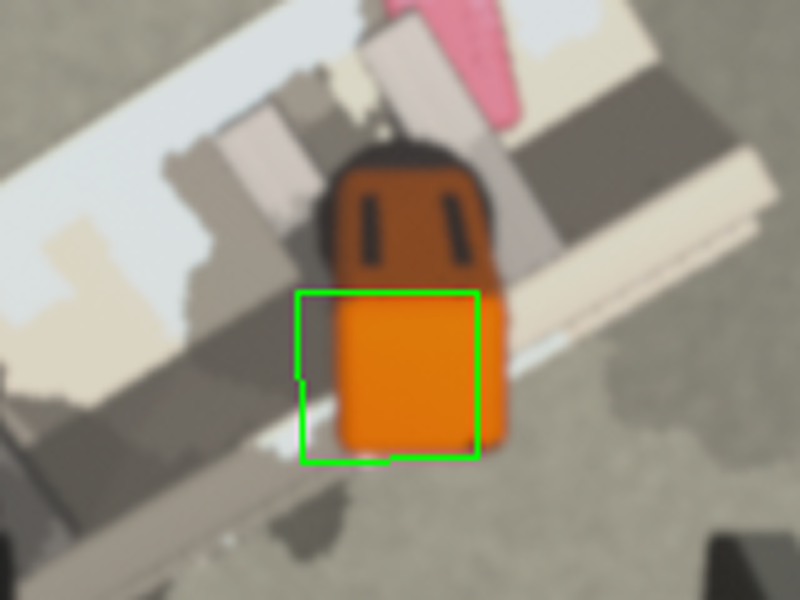

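>>> {"name": "drive_tool", "arguments": {"plan": "0.15 0.24 -0.5 0; 0.15 0.24 -1.5 0; 0.15 0.24 -2.5 0; 0.15 0.24 -3.4 0; 0.15 0.24 -3.78 0; 0.15 0.24 -3.78 0"}}

```text
time_s: 4.9
position: [0.5652, -0.1463, 0.1229]
ee_rot: [0.32, 0.947, 0.0, -0.001]
wrist_force: [0.1, 0.3, 0.1]
grip_width: 0.699
```

>>> {"name": "drive_tool", "arguments": {"plan": "0 0 0 0;0 0 0 0;0 0 0 0;0 0 0 0", "gripper": 0.0, "squeeze": 60}}

```text
time_s: 5.4
position: [0.5665, -0.1472, 0.1252]
ee_rot: [0.32, 0.947, -0.0, 0.001]
wrist_force: [-0.3, -0.1, 6.5]
grip_width: 0.249
```

```bash
python3 - <<'E'
from h import *
s=pose(); c,im=snap('wrist','w3')
E
```

```text
t 5.4 tcp [ 0.5665 -0.1472  0.1252] yawY 52.67 z [ 2.2e-03 -8.0e-04 -1.0e+00] F [-0.31 -0.07  6.46] g 0.249 q6 [-0.39  0.38 -0.12  1.07  0.    0.26]
```

View pics/w3.png

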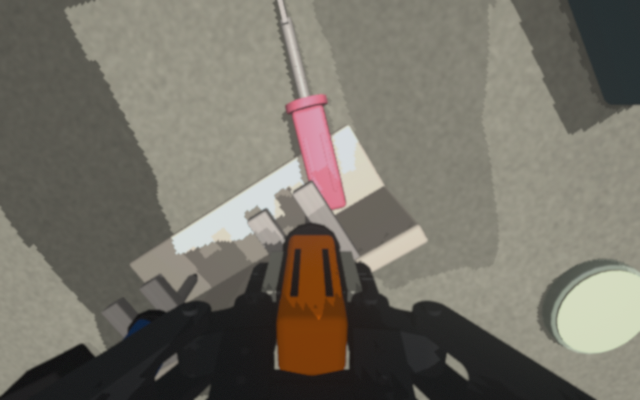

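>>> {"name": "drive_tool", "arguments": {"plan": "0 0 0.4 0; 0 0 0.8 0; -0.4 0.04 0.8 0; -0.9 0.08 0.8 0; -1.4 0.13 0.8 0; -1.9 0.17 0.8 0; -1.9 0.17 0.8 0; -1.9 0.17 2 0; -1.9 0.17 3.2 0; -1.9 0.17 3.8 0"}}

```text
time_s: 6.7
position: [0.5099, -0.1422, 0.2402]
ee_rot: [0.32, 0.947, -0.0, 0.002]
wrist_force: [0.2, 0.1, -1.4]
grip_width: 0.25
```

```bash
python3 - <<'E'
from h import *
s=pose(); c,im=snap('wrist','w4');c2,i2=snap('scene','s4');c3,i3=snap('top','t4')
f=lambda x,w,h:cv2.resize(np.ascontiguousarray(x[:,:,::-1]),(w,h),interpolation=cv2.INTER_CUBIC)
cv2.imwrite('pics/w4z.png',np.vstack([np.hstack([f(im[100:300,200:440],480,400),f(i2[90:210,230:326],320,400)]),]))
E
```

```text
t 6.7 tcp [ 0.5099 -0.1422  0.2402] yawY 52.68 z [ 0.0033 -0.0013 -1.    ] F [ 0.19  0.13 -1.39] g 0.25 q6 [-0.42  0.22 -0.06  1.29  0.    0.23]
```

View pics/w4z.png

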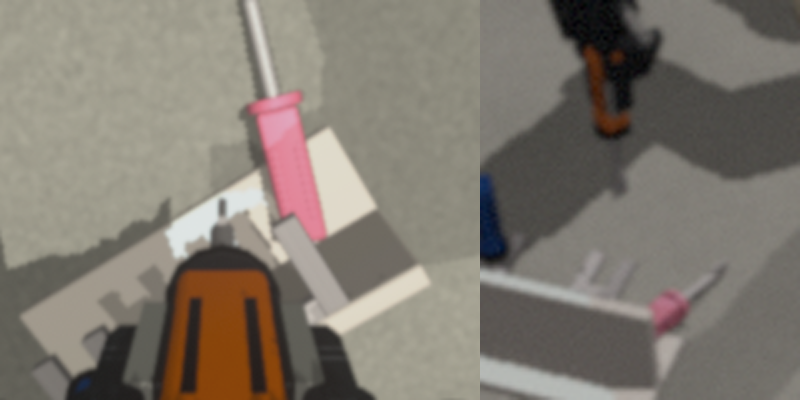

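>>> {"name": "drive_tool", "arguments": {"plan": "0.3 1.3 0.3 0.6; 0.6 2.9 0.4 1.2; 0.9 4.5 0.4 1.9; 1.2 6.1 0.4 2.6; 1.6 7.7 0.4 3.3; 1.9 9.3 0.4 4; 2.2 10.9 0.4 4.7; 2.6 12.5 0.4 5.2; 2.84 13.5 0.4 5.5; 2.84 13.5 0.4 5.5"}}

```text
time_s: 8.1
position: [0.5935, 0.2655, 0.2473]
ee_rot: [0.036, 0.999, -0.0, -0.001]
wrist_force: [-0.5, -0.0, -0.5]
grip_width: 0.249
```

```bash
python3 - <<'E'
from h import *
s=pose(); c,im=snap('wrist','w5')
for t in ["green_slot","green_base","flat_driver_tip","supply"]:
    d=nets.tip_of('wrist',t); print(t,[(x['xy'],round(x['score'],2)) for x in d[:4]])
E
```

```text
t 8.1 tcp [0.5935 0.2655 0.2473] yawY 85.87 z [-2.8e-03 -5.0e-04 -1.0e+00] F [-0.49 -0.03 -0.48] g 0.249 q6 [0.3  0.47 0.31 1.42 0.   0.37]
green_slot [([307.5, 136.1], 0.58)]
green_base [([309.2, 137.3], 0.97)]
flat_driver_tip [([185.8, 115.8], 0.67), ([309.2, 208.8], 0.61), ([464.7, 183.5], 0.46)]
supply [([256.8, 148.3], 0.81)]
```

View pics/w5.png

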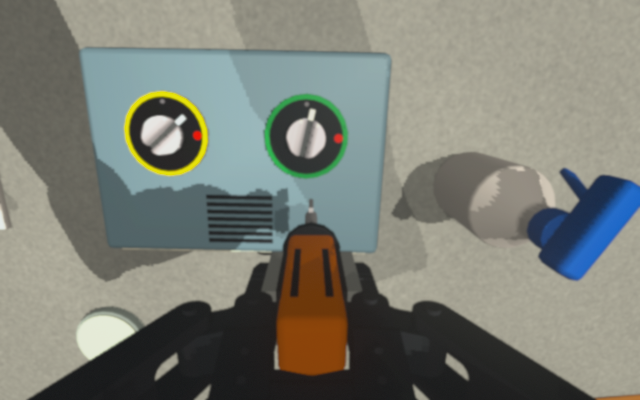

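```bash
python3 - <<'E'
from h import *
im=cv2.imread('pics/w5.png'); cv2.imwrite('pics/w5z.png',cv2.resize(im[85:235,255:380],(500,600),interpolation=cv2.INTER_CUBIC))
E
```

```text
(no output)
```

View pics/w5z.png

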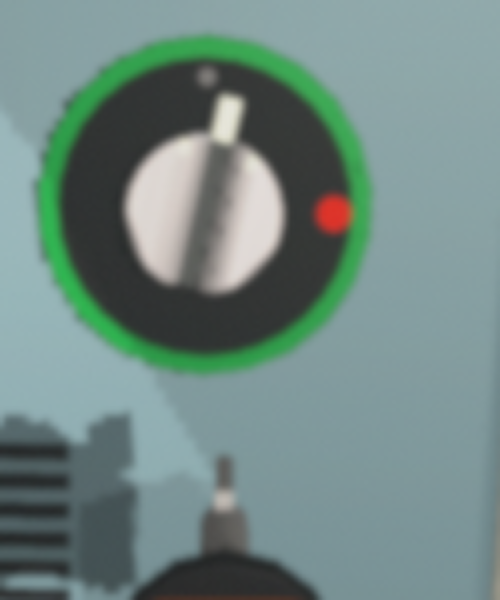

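```bash
python3 - <<'E'
from h import *
c=vision.get_calibration('wrist'); s=pose()
g=lambda x,y,z:atz(c,(255+x/4,85+y/4),z)[:2]
C=g(205,204,.088); print('bezel centre',C)
print('head centre',g((125+285)/2,(131+294)/2,.0995))
a=lambda v:round(np.degrees(np.arctan2(v[1],v[0])),2)
print('slot', a(g(221,142,.0985)-g(188,283,.0985)), 'ptr',a(g(233,97,.0955)-g(188,283,.0985)), 'grey',a(g(207,76,.089)-C),'red',a(g(333,214,.089)-C), 'red-grey', a(g(333,214,.089)-g(207,76,.089))) 
print('slot mid',(g(221,142,.0985)+g(188,283,.0985))/2)
for z in (.145,.150,.155): print('tip cam-edge',z,g(223,457,z), g(223,457,z)-s['position'][:2])
q=Ro.from_quat(s['ee_rot']).as_matrix()
for d in (.0,.007): print(proj(c,s['position']+q@np.array([d,0,.0972])))
T=vision.get_calibration('top')
E
```

```text
t 8.35 tcp [0.5937 0.2621 0.2496] yawY 85.59 z [-7.e-04 -3.e-04 -1.e+00] F [ 0.02  1.   -1.12] g 0.247 q6 [ 0.29  0.46  0.31  1.42 -0.    0.37]
bezel centre [0.5490114  0.26133299]
head centre [0.5497465  0.26142931]
slot 161.97 ptr 161.5 grey 174.37 red 81.32 red-grey 38.94
slot mid [0.55002488 0.26124019]
tip cam-edge 0.145 [0.59012184 0.26205866] [-3.61912696e-03 -8.34974213e-05]
tip cam-edge 0.15 [0.58875635 0.26217183] [-4.98461259e-03  2.96774994e-05]
tip cam-edge 0.155 [0.58739087 0.26228501] [-0.0063501   0.00014285]
[[311.19478062 206.67759281]]
[[311.18281133 197.29099397]]
```

```bash
python3 - <<'E'
from h import *
s=pose(); c,im=snap('wrist','w6'); s2=pose(); np.savez('c6.npz',**c,pos=s['position'],q=s['ee_rot'])
cv2.imwrite('pics/w6z.png',cv2.resize(im[85:235,255:380,::-1],(500,600),interpolation=cv2.INTER_CUBIC))
E
```

```text
t 8.35 tcp [0.5937 0.2621 0.2496] yawY 85.59 z [-7.e-04 -3.e-04 -1.e+00] F [ 0.02  1.   -1.12] g 0.247 q6 [ 0.29  0.46  0.31  1.42 -0.    0.37]
t 8.4 tcp [0.5939 0.2621 0.2498] yawY 85.59 z [-2.e-04 -1.e-04 -1.e+00] F [-0.3   0.34 -0.79] g 0.25 q6 [ 0.29  0.46  0.31  1.42 -0.    0.37]
```

View pics/w6z.png

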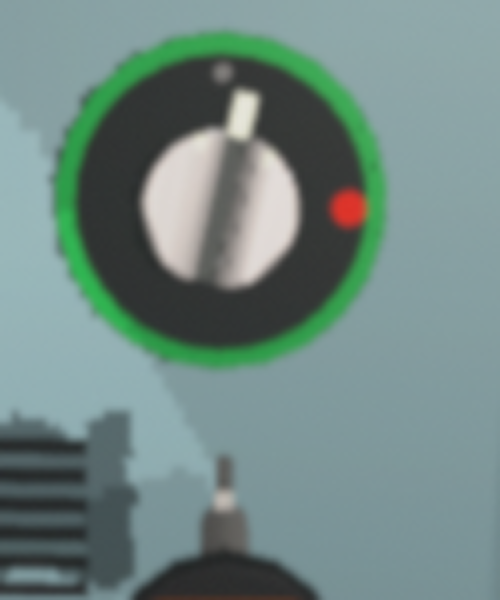

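```bash
cat > m.py <<'E'
from h import *
c=dict(np.load('c6.npz')); 
g=lambda x,y,z:atz(c,(255+x/4,85+y/4),z)[:2]
C=g(221,199,.088); print('bezel centre',C)
print('head',g((141+300)/2,(127+290)/2,.0995))
a=lambda v:round(np.degrees(np.arctan2(v[1],v[0])),2)
u,v=g(237,142,.0985),g(204,279,.0985)
print('slot', a(u-v), 'ptr',a(g(248,91,.0955)-v),'mid',(u+v)/2, 'grey',a(g(222,73,.089)-C),'red',a(g(349,209,.089)-C), 'r-g', a(g(349,209,.089)-g(222,73,.089)))
print('tip edge', g(224,457,.1525), 'pos',c['pos'])
q=Ro.from_quat(c['q']).as_matrix()
for d in (.0,.007): print(proj(c,c['pos']+q@np.array([d,0,.0972])))
E
python3 m.py
```

```text
bezel centre [0.54822268 0.26485549]
head [0.54918067 0.2647049 ]
slot 161.76 ptr 162.05 mid [0.5498639  0.26460156] grey 175.02 red 81.32 r-g 39.69
tip edge [0.58808757 0.26240674] pos [0.59374097 0.26214216 0.24955546]
[[311.19478062 206.67759281]]
[[311.18281133 197.29099397]]
```

>>> {"name": "drive_tool", "arguments": {"plan": "-0.4 0.03 0 -0.6; -0.8 0.05 0 -1.2; -1.2 0.08 0 -1.8; -1.53 0.1 0 -2.27; -1.53 0.1 -0.5 -2.27; -1.53 0.1 -1 -2.27; -1.53 0.1 -1.4 -2.27; -1.53 0.1 -1.4 -2.27; -1.53 0.1 -1.4 -2.27"}}

```text
time_s: 9.52
position: [0.5482, 0.2663, 0.2079]
ee_rot: [0.156, 0.988, 0.0, -0.0]
wrist_force: [0.6, 0.6, -0.3]
grip_width: 0.255
```

```bash
python3 - <<'E'
from h import *
s=pose(); c,im=snap('wrist','w7'); s2=pose(); np.savez('c7.npz',**c,pos=s['position'],q=s['ee_rot'])
_,a=snap('scene','s7');
z=cv2.resize(im[130:250,250:370,::-1],(600,600),interpolation=cv2.INTER_CUBIC)
cv2.imwrite('pics/w7z.png',z)
E
```

```text
t 9.53 tcp [0.5482 0.2663 0.2079] yawY 72.06 z [-1.e-04  1.e-04 -1.e+00] F [ 0.56  0.6  -0.28] g 0.255 q6 [0.32 0.39 0.1  1.28 0.   0.63]
t 9.57 tcp [0.5484 0.2663 0.2082] yawY 72.06 z [ 6.e-04  3.e-04 -1.e+00] F [-0.41  0.29  0.33] g 0.248 q6 [0.32 0.39 0.1  1.28 0.   0.63]
```

View pics/w7z.png

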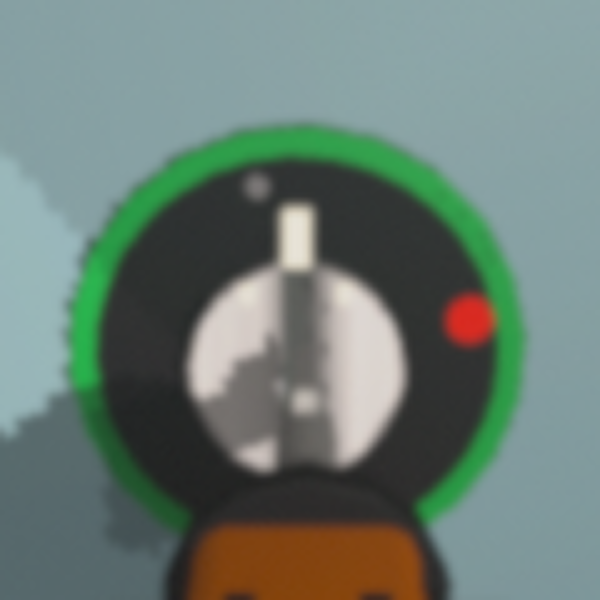

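```bash
python3 - <<'E'
from h import *
c=dict(np.load('c7.npz')); g=lambda x,y,z:atz(c,(250+x/5,130+y/5),z)[:2]
print('head',g(296.5,366,.0995),'pos',c['pos'])
C=g((72+524)/2,(125+560)/2,.088)
a=lambda v:round(np.degrees(np.arctan2(v[1],v[0])),2)
print(a(g(297,207,.0955)-g(305,440,.0985)))
print('grey-red',a(g(470,321,.089)-g(257,187,.089)), [g(470,321,.089),g(257,187,.089)])
q=Ro.from_quat(c['q']).as_matrix()
print('tip est',c['pos']+q@np.array([-.0015,0,.0972]))
E
```

```text
head [0.54837111 0.26488916] pos [0.54821725 0.26626508 0.20785744]
163.9
grey-red 39.43 [array([0.55264411, 0.29181917]), array([0.52244878, 0.26699028])]
tip est [0.5496393  0.26580811 0.11065734]
```

>>> {"name": "drive_tool", "arguments": {"plan": "-0.03 -0.03 0 0; -0.03 -0.03 -0.2 0; -0.03 -0.03 -0.35 0; -0.03 -0.03 -0.45 0; -0.03 -0.03 -0.52 0; -0.03 -0.03 -0.52 0"}}

```text
time_s: 10.38
position: [0.547, 0.2653, 0.1921]
ee_rot: [0.156, 0.988, -0.0, -0.0]
wrist_force: [-0.1, 0.0, -1.4]
grip_width: 0.248
```

```bash
python3 - <<'E'
from h import *
s=pose(); c,im=snap('wrist','w8'); s2=pose()
z=cv2.resize(im[130:250,250:370,::-1],(600,600),interpolation=cv2.INTER_CUBIC)
cv2.imwrite('pics/w8z.png',z)
E
```

```text
t 10.38 tcp [0.547  0.2653 0.1921] yawY 72.06 z [-3.e-04 -1.e-04 -1.e+00] F [-0.07  0.04 -1.38] g 0.248 q6 [0.32 0.39 0.06 1.24 0.   0.63]
t 10.43 tcp [0.5471 0.2653 0.1923] yawY 72.06 z [-1.e-04  1.e-04 -1.e+00] F [-0.35  0.04 -1.24] g 0.253 q6 [0.32 0.39 0.06 1.24 0.   0.63]
```

View pics/w8z.png

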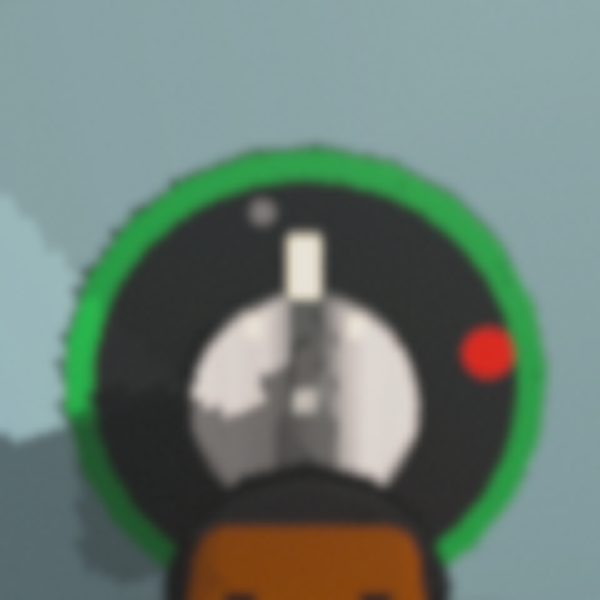

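>>> {"name": "drive_tool", "arguments": {"plan": "0 0 -0.05 0; 0 0 -0.09 0; 0 0 -0.09 0; 0 0 -0.09 0"}}

```text
time_s: 10.92
position: [0.5472, 0.2654, 0.1897]
ee_rot: [0.156, 0.988, 0.0, 0.0]
wrist_force: [0.4, -1.0, -0.9]
grip_width: 0.25
```

```bash
python3 - <<'E'
from h import *
s=pose()
E
```

```text
t 10.93 tcp [0.5472 0.2654 0.1897] yawY 72.05 z [ 2.e-04  1.e-04 -1.e+00] F [ 0.38 -0.98 -0.94] g 0.25 q6 [0.32 0.39 0.06 1.24 0.   0.63]
```

>>> {"name": "drive_tool", "arguments": {"plan": "0 0 -0.03 0; 0 0 -0.06 0; 0 0 -0.06 0; 0 0 -0.06 0"}}

```text
time_s: 11.42
position: [0.5473, 0.2654, 0.1894]
ee_rot: [0.156, 0.988, 0.0, 0.001]
wrist_force: [-2.5, -1.1, 7.9]
grip_width: 0.247
```

>>> {"name": "drive_tool", "arguments": {"plan": "0 0 0.03 -1; 0.01 0.01 0.03 -2.2; 0.02 0.01 0.03 -3.4; 0.02 0.02 0.03 -4.6; 0.03 0.02 0.03 -5.8; 0.03 0.02 0.03 -7; 0.03 0.02 0.03 -7; 0.03 0.02 0.03 -7"}}

```text
time_s: 12.42
position: [0.548, 0.2658, 0.1895]
ee_rot: [0.498, 0.867, 0.0, 0.0]
wrist_force: [-1.9, -1.0, 5.3]
grip_width: 0.25
```

```bash
python3 - <<'E'
from h import *
s=pose(); print(s['torque']); c,im=snap('wrist','w9')
z=cv2.resize(im[130:250,250:370,::-1],(600,600),interpolation=cv2.INTER_CUBIC)
cv2.imwrite('pics/w9z.png',z)
E
```

```text
t 12.43 tcp [0.548  0.2658 0.1895] yawY 30.21 z [ 8.e-04 -2.e-04 -1.e+00] F [-1.86 -1.02  5.26] g 0.25 q6 [ 0.32  0.39  0.06  1.24 -0.    1.36]
[-0.46627842  0.57577809 -0.00925988]
```

View pics/w9z.png

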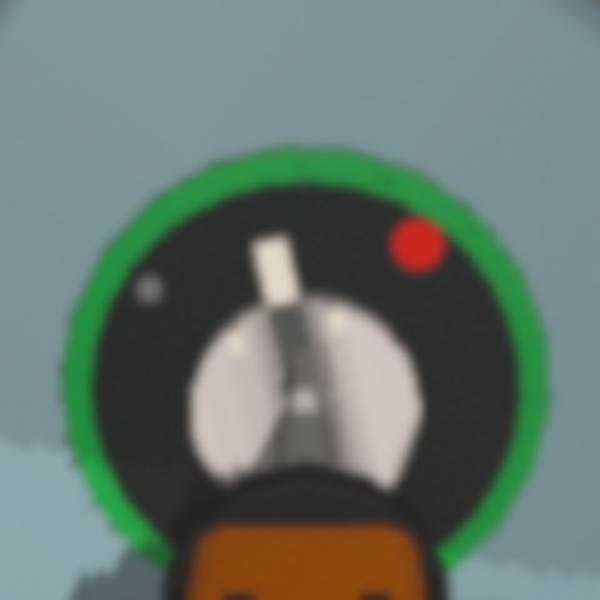

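>>> {"name": "drive_tool", "arguments": {"plan": "0 0 0 -1; 0.01 0 0 -2.2; 0.02 0.01 0 -3.4; 0.02 0.01 0 -4.6; 0.02 0.01 0 -5.8; 0.02 0.01 0 -7; 0.02 0.01 0 -7.5; 0.02 0.01 0 -7.5"}}

```text
time_s: 13.48
position: [0.549, 0.2659, 0.1895]
ee_rot: [0.792, 0.61, 0.0, 0.001]
wrist_force: [-0.8, -2.6, 4.5]
grip_width: 0.251
```

```bash
python3 - <<'E'
from h import *
s=pose(); c,im=snap('wrist','w10'); np.savez('c10.npz',**c)
z=cv2.resize(im[130:250,250:370,::-1],(600,600),interpolation=cv2.INTER_CUBIC)
cv2.imwrite('pics/w10z.png',z)
E
```

```text
t 13.47 tcp [0.549  0.2659 0.1895] yawY -14.82 z [ 1.5e-03 -6.0e-04 -1.0e+00] F [-0.76 -2.56  4.55] g 0.251 q6 [ 0.32  0.39  0.06  1.24 -0.    2.15]
```

View pics/w10z.png

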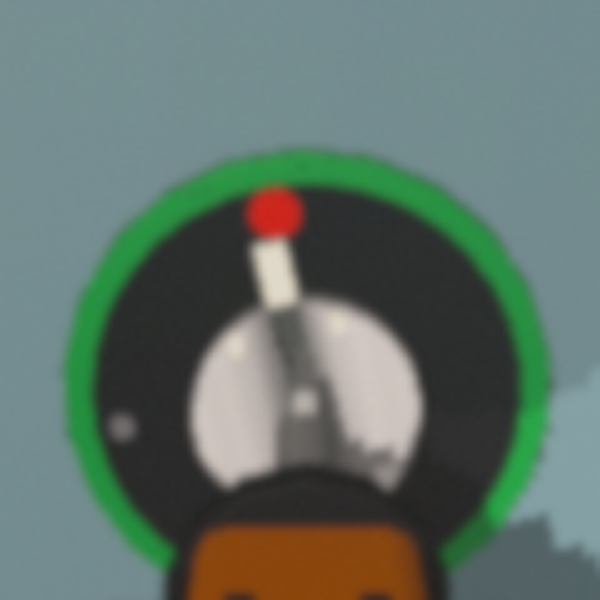

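>>> {"name": "drive_tool", "arguments": {"plan": "0 0 0 -0.5; 0 0 0 -0.5; 0 0 0 -0.5; 0 0 0 0.3; 0 0 0 0.7; 0 0 0 0.7"}}

```text
time_s: 14.28
position: [0.5492, 0.2663, 0.1895]
ee_rot: [0.77, 0.638, 0.001, 0.0]
wrist_force: [0.7, -0.9, 5.5]
grip_width: 0.248
```

```bash
python3 - <<'E'
from h import *
s=pose(); c,im=snap('wrist','w11')
z=cv2.resize(im[130:250,250:370,::-1],(600,600),interpolation=cv2.INTER_CUBIC)
cv2.imwrite('pics/w11z.png',z)
E
```

```text
t 14.28 tcp [0.5492 0.2663 0.1895] yawY -10.67 z [ 1.7e-03  2.0e-04 -1.0e+00] F [ 0.71 -0.86  5.47] g 0.248 q6 [ 0.32  0.39  0.06  1.24 -0.    2.08]
```

View pics/w11z.png

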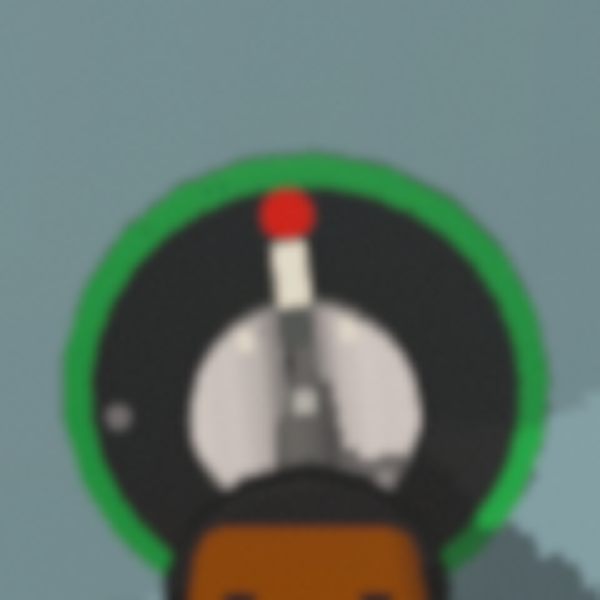

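>>> {"name": "drive_tool", "arguments": {"plan": "0 0 0.4 0; 0 0 0.9 0; 0 0 1.5 0; 0 0 2 0; 0 0 2 0"}}

```text
time_s: 14.95
position: [0.5495, 0.2666, 0.2505]
ee_rot: [0.77, 0.638, 0.001, 0.001]
wrist_force: [0.0, 0.0, -1.1]
grip_width: 0.248
```

>>> {"name": "drive_tool", "arguments": {"plan": "-0.1 -1.4 0 1.6; -0.2 -2.9 0 3.2; -0.4 -4.4 0 4.8; -0.5 -5.9 0 6.4; -0.6 -7.4 0 8; -0.8 -8.9 0 9.6; -0.9 -10.4 0 11.2; -1.1 -11.9 0 12.8; -1.25 -13.2 0 14.4; -1.25 -13.6 0 15.9"}}

```text
time_s: 16.2
position: [0.5105, -0.1439, 0.248]
ee_rot: [0.045, 0.999, 0.0, -0.0]
wrist_force: [0.1, 1.0, -0.9]
grip_width: 0.254
```

>>> {"name": "drive_tool", "arguments": {"plan": "0 0 0 0; 0 0 0 0; 0 0 0 0"}}

```text
time_s: 16.58
position: [0.5111, -0.1409, 0.2486]
ee_rot: [0.047, 0.999, 0.0, -0.0]
wrist_force: [0.0, -0.2, -1.9]
grip_width: 0.247
```

```bash
python3 - <<'E'
from h import *
s=pose(); c,im=snap('wrist','w12'); np.savez('c12.npz',**c,pos=s['position'],q=s['ee_rot']); c2,a=snap('top','t12');c3,b=snap('scene','s12')
cv2.imwrite('pics/w12z.png',cv2.resize(im[60:260,200:440,::-1],(720,600),interpolation=cv2.INTER_CUBIC))
f=lambda x:cv2.resize(np.ascontiguousarray(x[:,:,::-1]),(400,300),interpolation=cv2.INTER_CUBIC)
cv2.imwrite('pics/m12.png',np.vstack([np.hstack([f(a[190:265,200:300]),f(a[180:280,320:453])]),np.hstack([f(b[160:235,350:450]),f(b[110:230,190:350])])]))
E
```

```text
t 16.57 tcp [ 0.5111 -0.1409  0.2486] yawY 84.65 z [-2.e-04  3.e-04 -1.e+00] F [ 0.04 -0.15 -1.86] g 0.247 q6 [-0.42  0.22 -0.03  1.32  0.   -0.33]
```

View pics/w12z.png

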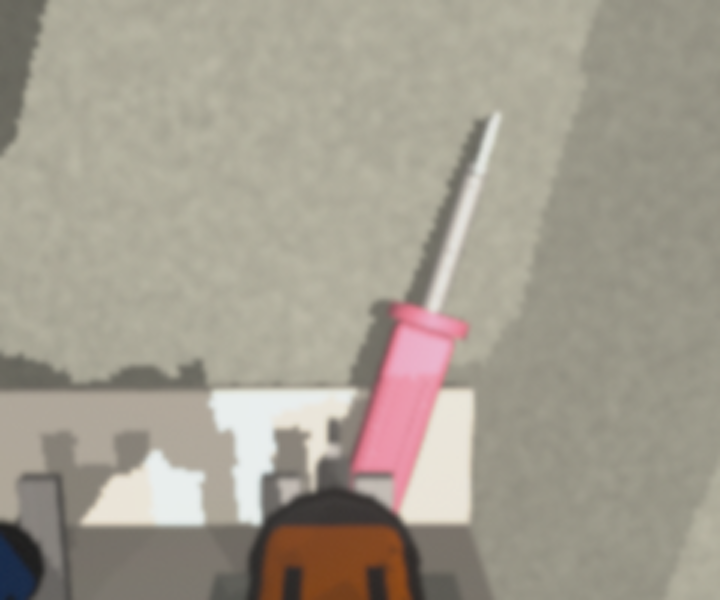

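View pics/m12.png

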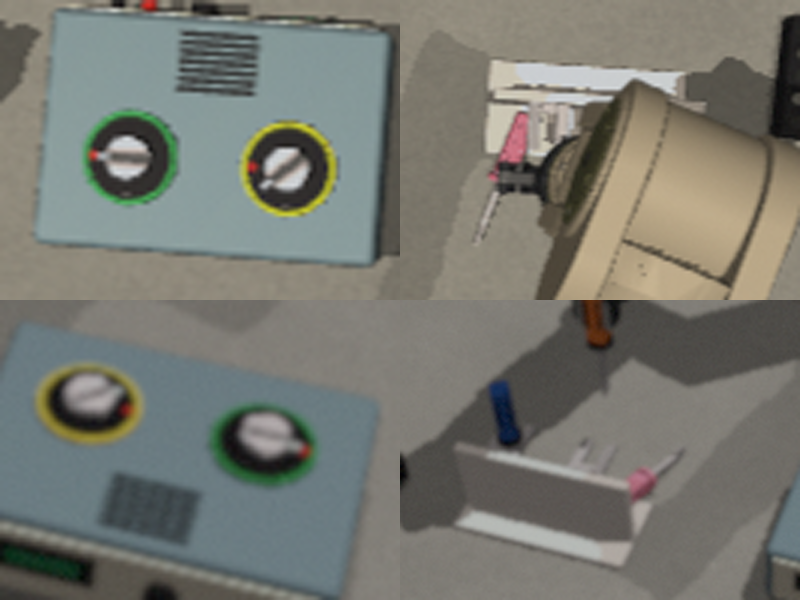

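```bash
python3 - <<'E'
from h import *
c=dict(np.load('c12.npz')); g=lambda x,y,z:atz(c,(200+x/3,60+y/3),z)[:2]
A=[g(x,476,.1).round(4) for x in (264,300,355,393)]; print('prongs',A)
B=[g(x,476,.1).round(4) for x in (22,58)]; print(B)
d=A[2]-B[1]; 
print('mid',(A[1]+A[2])/2, 'blade at tip',g(335,425,.1514),'pos',c['pos'])
print('footfront edge angle',np.degrees(np.arctan2(*(g(470,388,.01)-g(10,388,.01))[[1,0]])))
print('foot front corner +y',g(472,388,.01))
print('pink near edge', [g(*p).round(4) for p in [(352,470,.03),(372,410,.03),(392,330,.03),(385,308,.035)]])
E
```

```text
prongs [array([ 0.5354, -0.1637]), array([ 0.5364, -0.1531]), array([ 0.5379, -0.137 ]), array([ 0.539 , -0.1258])]
[array([ 0.5287, -0.2348]), array([ 0.5297, -0.2242])]
mid [ 0.53715 -0.14505] blade at tip [ 0.50740364 -0.14010754] pos [ 0.51109661 -0.14085814  0.2486238 ]
footfront edge angle 84.56138545125725
foot front corner +y [ 0.53761392 -0.09088921]
pink near edge [array([ 0.5591, -0.1385]), array([ 0.5372, -0.1293]), array([ 0.5089, -0.1199]), array([ 0.5001, -0.1219])]
```

>>> {"name": "drive_tool", "arguments": {"plan": "0 -0.06 -0.8 0; 0 -0.06 -1.8 0; 0 -0.06 -2.8 0; 0 -0.06 -3.5 0; 0 -0.06 -3.9 0; 0 -0.06 -3.9 0; 0 -0.06 -3.9 0; 0 -0.06 -3.9 0"}}

```text
time_s: 17.73
position: [0.5118, -0.1438, 0.1327]
ee_rot: [0.047, 0.999, -0.0, 0.001]
wrist_force: [0.7, 0.6, -0.6]
grip_width: 0.254
```

```bash
python3 - <<'E'
from h import *
s=pose(); c,im=snap('wrist','w13'); c3,b=snap('scene','s13')
cv2.imwrite('pics/m13.png',np.hstack([cv2.resize(im[100:260,220:420,::-1],(500,400),interpolation=cv2.INTER_CUBIC),cv2.resize(b[110:230,230:320,::-1],(300,400),interpolation=cv2.INTER_CUBIC)]))
E
```

```text
t 17.73 tcp [ 0.5118 -0.1438  0.1327] yawY 84.66 z [ 1.7e-03 -7.0e-04 -1.0e+00] F [ 0.74  0.61 -0.59] g 0.254 q6 [-0.43  0.28 -0.25  1.04  0.   -0.33]
```

View pics/m13.png

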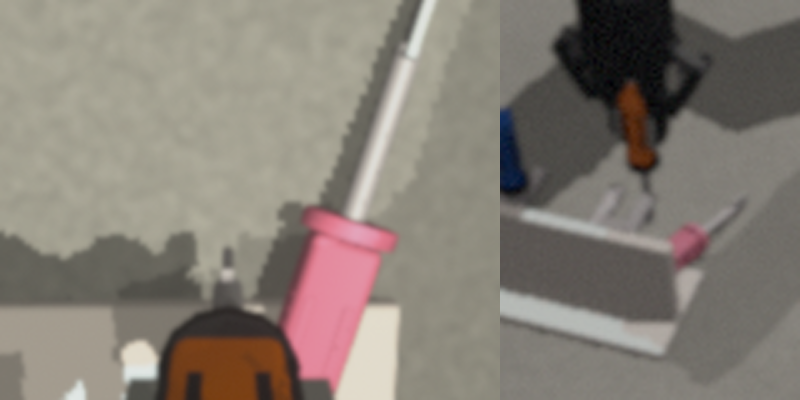

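>>> {"name": "drive_tool", "arguments": {"plan": "0.3 -0.03 0 0; 0.6 -0.05 0 0; 0.9 -0.08 0 0; 1.2 -0.1 0 0; 1.5 -0.13 0 0; 1.74 -0.15 0 0; 1.74 -0.15 0 0; 1.74 -0.15 0 0; 1.74 -0.15 0 0"}}

```text
time_s: 18.95
position: [0.563, -0.148, 0.1318]
ee_rot: [0.047, 0.999, 0.0, -0.0]
wrist_force: [0.5, -0.2, -1.7]
grip_width: 0.248
```

```bash
python3 - <<'E'
from h import *
s=pose(); c,im=snap('wrist','w14'); c3,b=snap('scene','s14')
cv2.imwrite('pics/m14.png',np.hstack([cv2.resize(im[100:260,220:420,::-1],(500,400),interpolation=cv2.INTER_CUBIC),cv2.resize(b[110:230,230:320,::-1],(300,400),interpolation=cv2.INTER_CUBIC)]))
E
```

```text
t 18.95 tcp [ 0.563  -0.148   0.1318] yawY 84.65 z [-2.e-04  2.e-04 -1.e+00] F [ 0.5  -0.22 -1.69] g 0.248 q6 [-0.39  0.37 -0.12  1.08  0.   -0.3 ]
```

View pics/m14.png

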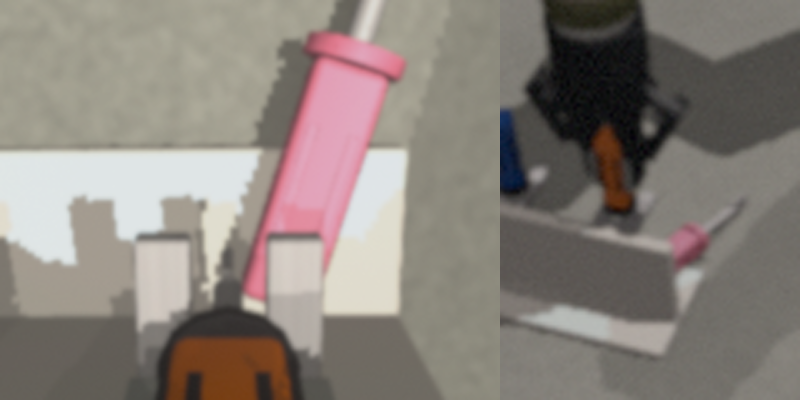

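>>> {"name": "drive_tool", "arguments": {"plan": "0 0 -0.08 0; 0 0 -0.16 0; 0 0 -0.22 0; 0 0 -0.22 0; 0 0 -0.22 0"}}

```text
time_s: 19.68
position: [0.5632, -0.148, 0.1252]
ee_rot: [0.047, 0.999, 0.0, -0.0]
wrist_force: [-1.0, -0.2, 1.5]
grip_width: 0.254
```

Just at contact; a hair more, then release gently.

>>> {"name": "drive_tool", "arguments": {"plan": "0 0 -0.03 0; 0 0 -0.03 0; 0 0 -0.03 0"}}

```text
time_s: 20.05
position: [0.5632, -0.1481, 0.1251]
ee_rot: [0.047, 0.999, -0.0, 0.0]
wrist_force: [-2.5, 0.7, 7.8]
grip_width: 0.25
```

>>> {"name": "drive_tool", "arguments": {"plan": "0 0 0 0; 0 0 0 0; 0 0 0 0; 0 0 0 0", "gripper": 0.6}}

```text
time_s: 20.55
position: [0.5633, -0.1481, 0.1241]
ee_rot: [0.047, 0.999, 0.0, -0.0]
wrist_force: [-0.7, -0.5, 0.4]
grip_width: 0.595
```

```bash
python3 - <<'E'
from h import *
s=pose(); c,im=snap('wrist','w15'); c3,b=snap('scene','s15')
cv2.imwrite('pics/m15.png',np.hstack([cv2.resize(im[100:400,160:480,::-1],(480,450),interpolation=cv2.INTER_CUBIC),cv2.resize(b[110:230,230:320,::-1],(300,450),interpolation=cv2.INTER_CUBIC)]))
E
```

```text
t 20.55 tcp [ 0.5633 -0.1481  0.1241] yawY 84.65 z [-2.e-04  1.e-04 -1.e+00] F [-0.65 -0.52  0.37] g 0.595 q6 [-0.39  0.38 -0.13  1.06  0.   -0.3 ]
```

View pics/m15.png

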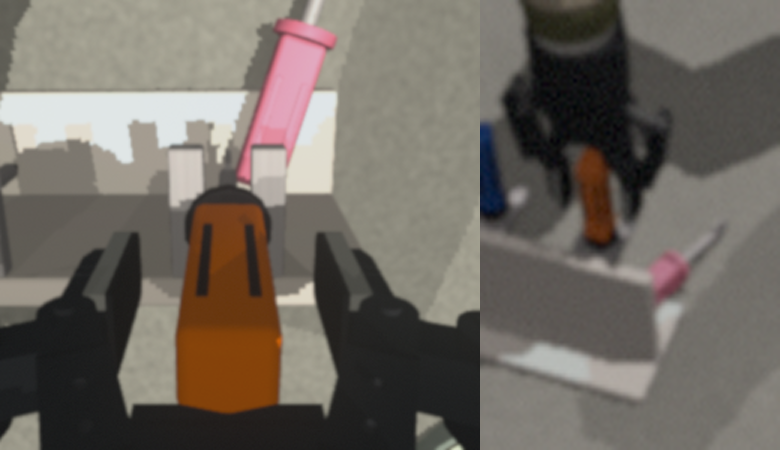

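Released; the driver stands upright on the prongs with the fingers clear. Rise straight up and back off.

>>> {"name": "drive_tool", "arguments": {"plan": "0 0 0.5 0; 0 0 1.3 0; 0 0 2.5 0; 0 0 4 0; -0.5 0 5 0; -1.2 0 5.5 0; -1.5 0 5.5 0; -1.5 0 5.5 0; -1.5 0 5.5 0"}}

```text
time_s: 21.78
position: [0.5184, -0.148, 0.2883]
ee_rot: [0.047, 0.999, 0.0, -0.001]
wrist_force: [-0.3, -0.0, 0.7]
grip_width: 0.601
```

```bash
python3 - <<'E'
from h import *
s=pose(); c,im=snap('wrist','w16'); np.savez('c16.npz',**c); c3,b=snap('scene','s16'); c2,a=snap('top','t16')
f=lambda x:cv2.resize(np.ascontiguousarray(x[:,:,::-1]),(400,300),interpolation=cv2.INTER_CUBIC)
cv2.imwrite('pics/m16.png',np.vstack([np.hstack([f(a[190:265,200:300]),f(im[100:340,160:480])]),np.hstack([f(b[160:235,350:450]),f(b[110:230,190:350])])]))
E
```

```text
t 21.77 tcp [ 0.5184 -0.148   0.2883] yawY 84.65 z [-1.e-03  7.e-04 -1.e+00] F [-0.29 -0.    0.74] g 0.601 q6 [-0.43  0.23  0.08  1.42  0.   -0.33]
```

View pics/m16.png

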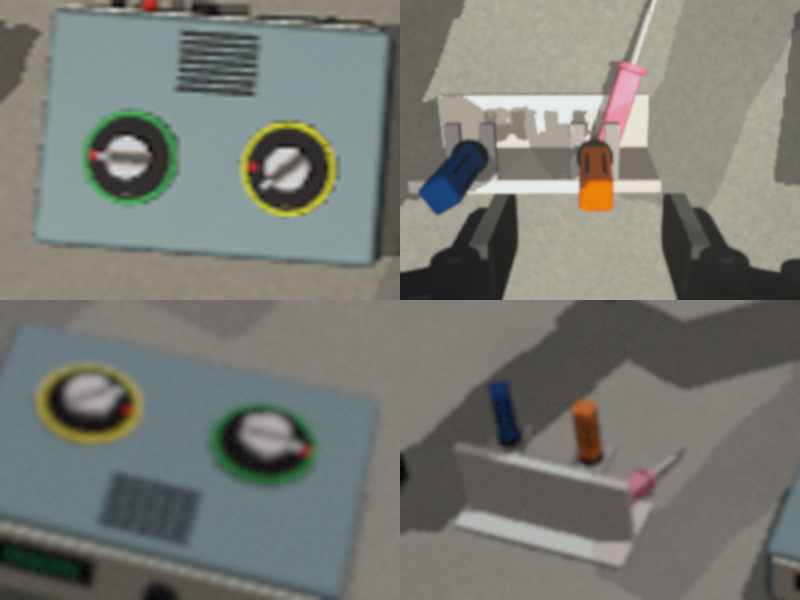

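```bash
python3 - <<'E'
from h import *
c=dict(np.load('c16.npz')); g=lambda x,y,z:atz(c,(160+(x-400)*.8,100+y*.8),z)[:2].round(4)
print('top',g(596,193,.178),'flange',g(595,157,.106),'expected tcp-at-release .5633 -.1481, seat .567 -.148')
print(proj(c,[[.564,-.1478,.178],[.564,-.1478,.106]]))
workorder.close_job()
E
```

```text
top [ 0.5619 -0.1475] flange [ 0.5634 -0.1473] expected tcp-at-release .5633 -.1481, seat .567 -.148
[[316.72222862 256.88804512]
 [315.54291361 226.21000189]]
the job is handed in; nothing more can be done
```

I turned the green-ringed selector to the red dot with the orange screwdriver, hung the screwdriver back in its notch, let go, and handed the job in at about 22 s of the 61 s allowed.

**Selector:** The blade went to the bottom of the slot before turning, with about 8 N of contact at the expected height. I turned the screwdriver about 90° clockwise, allowing for the head's lag in the slot. In the wrist, top and scene views the white pointer lines up with the red dot.

**Screwdriver:** By my measurements it sits about 4 mm before the seat point and within 1 mm sideways. Its top and flange differ by about 1.5 mm over 72 mm, which is about 0.02 rad of tilt. Before I backed off, the flange was resting on the prongs. The gripper is clear of everything.

**Everything else:** The yellow-ringed selector and the blue screwdriver look unmoved. I saw no sign that the spray bottle, tube block or dish were disturbed, but I did not measure them at the end.

**Pink look-alike:** The pink screwdriver stood upright at the start but was lying against the rack after my first arm move. That move passed well away from it, so I think it toppled on its own. I left it there.

**Disagreement between cameras:** My first position estimates for the orange handle differed by up to 7 mm between cameras, so I relied on wrist-camera measurements for the grasp and the fits.

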